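Slide the socketed base plate into the welding jig

ROBOT

A 6-joint arm with a two-finger parallel gripper is mounted at the origin on a cart in front of the work surface, level with it; the furniture and walls round the work are solid. World frame = base frame: x ahead of the robot, y to its left, z up, the work surface at z = 0. Lengths are in m, angles in rad, forces in N, time in s.
With the tool pointing down it reaches from about 0.35 to 0.775 m from the base axis. Payload 7.3 kg.
Tool frame: the origin (TCP) lies on the centre line of the jaws, within the pads' length; the fingertips stand 17 mm ahead of it and the grasp point (between the pads) lies 2 mm behind it (robot.tcp_to_tips is the distance from the TCP to the fingertips, in m); z points along the fingers, y is the line along which they close (so a half turn about z gives the same grasp; the last joint's range is limited). The gripper opens to 92 mm and grips with 3 to 60 N. Pads are 19 mm wide; open, the fingers measure 130 mm over their backs; the gripper's body (75 mm by 190 mm) begins 47 mm behind the grasp point.
Start: joints at [-1.276, 0.342, 1.524, -0, 1.275, -0.146], TCP at [0.224, -0.475, 0.244] pointing down, gripper open.
Joint ranges: [-2.53, 2.53], [-0.77, 2.02], [0.04, 2.7], [-1, 4.14], [0.28, 2.66], [-3.11, 3.11]. Speed limits (rad/s): [2.57, 2.57, 3.14, 3.14, 3.14, 3.14].

INTERFACE

Orientations are given as [roll, pitch, yaw] about the fixed x, y, z axes, in that order (R = Rz(yaw) Ry(pitch) Rx(roll)).
In Python, from cell import robot gives the robot as it stands. The module is installed in compiled form; this text tells all that it offers.
- The arm moves only by the tool carry_out, never from a script. Its argument "commands" is a list of rows, each a list of 3 entries, a list of its own where there are three numbers: the shift along the tool's x, y, z in m, then the turn about the tool's z in rad, then the opening, from 0 (shut) to 1 (fully open). In form: [[[dx, dy, dz], yaw, claw], ...]. A call has 1 to 20 rows; each row shifts and turns the commanded pose from where the row before left it, along the tool's axes as they then stand; what a row does not reach is not made up. A row lasts 1/8 s, in which the tool goes at most 62.5 mm and 10.7 degrees, less where a joint would pass 70% of its speed; a pose out of reach is approached as far as the arm can. A call is refused whole if a number of a shift passes 0.0625 or a number of a turn 0.188, either way. A call with a gripper value outside its range is refused whole. The fingers move at their own pace and stop on an object; "newtons" is the grip in N (left out, the last holds). Time passes only in rows, so rows that do not move let the fingers close. It gives the time, the measured TCP pose, the force, the opening and the grip force at its end, in the units of the state.
- robot.observe(): the state, without advancing time (a new reading comes with each control period).
- robot.read_camera(name): name is "scene" or "top" or "wrist"; returns a dict with "pixels" (400x640x3 uint8, red, green, blue), "fx", "fy", "cx", "cy" (pixels), "view" (4x4, takes a point from world to camera coordinates); the wrist camera has in their place "T_tool_cam" (4x4, takes a point from camera to tool coordinates, whose origin is the TCP and whose axes are the flange's). Camera axes: x right, y up, looking along -z (the intrinsics and any distortion apply to the point x, -y, -z); pixel columns grow to the right and rows downward; lengths in m; the calibration is good to about 2 mm. A picture is of the moment at which its call begins: read the wrist's pose just before it. There is no depth.
- robot.hand_in(): hands the job in; it is judged then, once.
Trained networks look in a picture, given as the dict that the camera call returned (one of the last four; its "shot" number tells which), for a name from the list of things; names that differ only in an ending like _2 or _b are one class to them, and where a whole thing is asked for, a point or a joint stands for the part that bears it (a point fixed in the world has none). Each returns a list of dicts, best first, with "p" (0 to 1); they miss things now and then, are a little off and sometimes report something else, mostly with a low value. They report only what shows in the picture. A call takes as long as a camera call.
- robot.find_in(picture, name): "at" ([column, row] in pixels, amid what is visible of it).
- robot.tip_of(picture, name): "at" ([column, row] in pixels: a listed point, or the origin of a listed thing).
The state is a dict: "time": time; "qpos": joint angles; "qvel": joint speeds; "joint_efforts": joint torques, N m; "tool_pos": TCP position; "tool_rot": TCP orientation; "contact_force": force on the tool from outside, world axes, zero at the start; "torque": the same for the moment, N m; "opening": finger opening in m; "grip_force": force on a finger pad.
Only numpy, scipy, OpenCV 4.12 (cv2) and the standard library are available. Lean on these libraries where they do the work, as an engineer would, in place of code of your own. Each camera call takes 0.05 s, during which the arm holds its last target. There are 200 camera calls.

TASK

The base plate with the pipe socket has to be loaded into the welding jig. Slide it (do not carry it: it stays within a couple of centimetres of the board) off the wooden board, over the small step up onto the jig's bed and in under the keeper strips, then press it home with a light hand against the back stop until the spring catch has dropped into its slot. Tug it back lightly to feel that the catch really holds it, let go and leave it there; do not tip or ram the plate, and leave the other things on the bench where they are.

Things in the scene. Friction and masses are not known exactly. Their poses are not given: they have to be found in the camera images.
- plate: The work: grey steel plate 150 x 110 x 10 mm with a rusty pipe socket on it; 0.7 to 0.95 kg. Origin: centre of the plate's underside; x along the 150 mm, y across, z up. It lies on the board with +x towards the jig, turned up to 17 degrees from the jig's x. On its centre line, before the socket, is a through slot, 22 mm along x (from x = 9 to 31 mm) and 28 mm across. The +x end goes in first.
- socket_top (a point): Centre of the socket's top, at x = -20 mm, y = 0, 64 mm above the plate's underside. The socket is a pipe 43 mm in diameter and 54 mm tall, fixed to the plate: the grip, taken from above.
- jig: Fixed slide-in welding jig. Origin: on its centre line at bench-top height; x points the way in (away from the board), y across, z up. Flat bed at z = 27 mm from x = -110 (the mouth) to 155 mm. Side bars guide the plate: 113 mm between their faces (the plate is 110) from x = -95 to 55 mm, flared 5 mm a side towards the mouth.
- mouth (a point): Middle of the bed's front edge, at x = -110 mm, z = 27 mm of the jig. A step: the edge is square and 3 mm above the board's top, so a plate pushed along flat on the board catches on it. The plate can only go in here.
- keeper (a point): Middle of the left keeper strip's underside, z = 40 mm, 13 mm over the bed for a 10 mm plate. The two strips cover the outer 10 mm of the plate along both sides, leave 93 mm free between them, and turn up a little at the mouth. Their top is at z = 46 mm, screw heads to 50 mm. Sliding the plate meets 3 to 8 N of friction.
- catch (a joint): Spring catch, a hinged hook on the back stop; 0 rad = down, at rest. The plate's leading edge meets its sloped tooth 61 mm before home and lifts it to about 0.08 rad, at about 4 N of push; within 2 mm of home the tooth drops 5 mm into the slot and the value returns to 0. Then the plate has 2 mm of play; tugged back with 8 to 12 N (friction included), the slot's edge bears on the tooth, which holds.
- stop: Fixed end bracket of the back stop, 150 mm along x from the jig's origin, origin at bed height. Its set screw holds the stop block (two cheeks 26 mm tall, the catch between them reaching 68 mm over the plate, 47 mm above the bench) with its face 55 to 105 mm before the bracket: set anew each time, not measured, to be felt. Home: plate origin 75 mm before that face. 11 to 15 N in all seats it; over 24 N on it is ramming: creep.
- board: Fixed wooden board, 110 x 400 x 24 mm, lying in line with the jig before its mouth with a gap of 4 to 14 mm. Origin: centre of its underside; its length is along y, +y towards the jig. Its top is at z = 24 mm.
- nut: Loose hexagon nut, 36 x 41 x 19 mm, lying on the far half of the board; origin: centre of its underside. To be left alone.
- bolt: Loose bolt standing on its head near the far end of the board, 27 mm wide, 61 mm tall; origin: centre of its underside. To be left alone.
- hammer: Loose hammer, 105 x 286 x 27 mm, lying to the right of the jig; origin: centre of the underside, length along y, head at -y. To be left alone.
- grease: Loose orange grease tin, 67 mm diameter, 60 mm tall, behind the jig; origin: centre of the underside. To be left alone.

How it is judged:
On the way, in this order (a step that is already met when the one before it is completed fails the run):
1. the plate is over the step, its front half on the bed under the keeper strips (x of plate in the frame of jig above -0.1 m and z of plate in the frame of jig below 0.032 m).
2. the plate is home and the catch has dropped into its slot (x of plate in the frame of jig above -0.036 m and value of joint catch below 0.02 rad), for 0.1 s.
3. the plate is tugged back against the catch (contact force between catch and plate above 2 N), for 0.05 s.
At the end, for the whole second after the job is handed in: the plate rests flat on the jig's bed under the keepers (within 2.5 mm in height, 1.7 degrees), its middle more than 74 mm inside the mouth and in line with the jig (2.3 degrees), the catch down in its slot (below 0.02 rad), everything at rest and released (all of step 2 and z of plate in the frame of jig between 0.025 and 0.0295 m and angle between plate's own z axis and vertical below 0.03 rad and angle between the x axis of plate and the x axis of jig, either way round below 0.04 rad and linear speed of plate below 0.01 m/s); the robot touches nothing.
It fails at once if the plate is rammed or forced: more than 24 N against the back stop or 60 N against the jig (contact force between plate and jig above 60 N or contact force between plate and stop above 24 N).
It fails at once if the plate is carried instead of slid: raised more than 30 mm above the board (height (world z) of plate above 0.054 m).
It fails at once if the plate tips by more than 20 degrees (angle between plate's own z axis and vertical above 0.35 rad).
It fails at once if a bystander (nut, bolt, hammer or grease tin) is moved by more than 3 cm (distance of any of nut, bolt, hammer, grease from where it was at the start of the episode above 0.03 m).
It also fails if it takes over 70 s, if anything falls off the work surface, if the arm or the gripper's body presses on something with over 40 N, if the wrist force passes 120 N, or if a joint passes its speed limit or range.

## Working session

There is one attempt and no reset: what is moved stays moved. The work goes in short steps, Python scripts to look and compute and a tool call to move; the robot and the scene stay as the last step left them, time stands still between calls to the robot, and variables do not carry over. Pictures are saved under pics/ and viewed, at most 10 in all, crops included, and the job is handed in when it is done.

Besides the shell and the picture viewer there is one more tool, called as name([rows], argument=value, ...), one row to a line, values as JSON. carry_out: Moves the arm, as the interface text tells. Its arguments: {"type":"object","properties":{"commands":{"type":"array"},"newtons":{"type":"number"}},"required":["commands"]}

```bash
mkdir -p pics
cat > h.py <<'E'
import numpy as np, cv2
from cell import robot
def ray(p,uv):
    V=np.array(p['view']);R=V[:3,:3];t=V[:3,3]
    d=np.array([(uv[0]-p['cx'])/p['fx'],-(uv[1]-p['cy'])/p['fy'],-1.])
    return -R.T@t, R.T@d
def atz(p,uv,z):
    o,d=ray(p,uv); return o+d*(z-o[2])/d[2]
def wristview(p,s):
    from scipy.spatial.transform import Rotation as Ro
    T=np.eye(4);T[:3,:3]=Ro.from_euler('xyz',s['tool_rot']).as_matrix();T[:3,3]=s['tool_pos']
    p['view']=np.linalg.inv(T@np.array(p['T_tool_cam']));return p
def save(p,n): cv2.imwrite('pics/'+n+'.png',cv2.cvtColor(p['pixels'],cv2.COLOR_RGB2BGR))
E
python3 - <<'E'
from h import *
s=robot.observe();print(s)
zz={'plate':.024,'socket_top':.088,'jig':0,'mouth':.027,'keeper':.04,'stop':.027,'board':0,'nut':.024,'bolt':.024,'hammer':0,'grease':0,'catch':.06}
for c in ['top','scene']:
    p=robot.read_camera(c);save(p,c+'0')
    print(c,{k:p[k] for k in p if k not in('pixels','view')})
    for n,z in zz.items():
        r=robot.tip_of(p,n)[:1]
        for q in r: print(n,np.round(q['at'],1),round(q['p'],2),np.round(atz(p,q['at'],z),4))
E
```

```text
{'time': 0.0, 'qpos': array([-1.27600199e+00,  3.42721825e-01,  1.52502476e+00,  1.23026876e-05,
        1.27537394e+00, -1.46001162e-01]), 'qvel': array([ 3.32740936e-04, -3.89569786e-04, -3.15760295e-05,  6.89796682e-04,
        1.49940238e-03, -1.25963514e-03]), 'joint_efforts': array([-1.11443722e-03, -4.31248212e+01, -2.44212538e+01,  7.17292889e-02,
        5.61598269e-02, -1.34935053e-04]), 'tool_pos': array([ 0.22390805, -0.474441  ,  0.2430427 ]), 'tool_rot': array([-3.14008276e+00, -2.33917363e-04,  4.40791732e-01]), 'contact_force': array([ 0.13446748, -0.58197155, -0.46469386]), 'torque': array([ 0.01876942, -0.03600124, -0.01008495]), 'grip_force': 0.0, 'opening': 0.0915969500762938}
top {'fx': 407.4834720995455, 'fy': 407.4834720995455, 'cx': 313.7836977185089, 'cy': 197.92831073240558, 'shot': 1}
plate [281.7 209.1] 0.94 [0.5728 0.1893 0.024 ]
socket_top [272.8 207.3] 0.72 [0.5746 0.2207 0.088 ]
jig [337.8 220. ] 0.73 [ 0.5337 -0.0502  0.    ]
mouth [314.4 214. ] 0.87 [0.5553 0.0505 0.027 ]
keeper [334.8 207.8] 0.82 [ 0.5826 -0.0343  0.04  ]
stop [374.2 223.9] 0.59 [ 0.5197 -0.202   0.027 ]
board [265.2 209.4] 0.78 [0.5716 0.262  0.    ]
nut [234.4 204. ] 0.4 [0.5895 0.3903 0.024 ]
bolt [225.2 210.2] 0.36 [0.5623 0.428  0.024 ]
hammer [421.1 211.8] 0.88 [ 0.5776 -0.4066  0.    ]
grease [323.9 166.5] 0.78 [0.7642 0.0144 0.    ]Traceback (most recent call last):
  File "<stdin>", line 8, in <module>
ValueError: it knows: board, bolt, grease, hammer, jig, keeper, mouth, nut, plate, socket_top, stop
```

Run:
```python
from h import *
zz={'plate':.024,'socket_top':.088,'jig':0,'mouth':.027,'keeper':.04,'stop':.027,'board':0,'nut':.024,'bolt':.024}
p=robot.read_camera('scene');save(p,'scene0')
for n,z in zz.items():
    for q in robot.tip_of(p,n)[:1]: print(n,np.round(q['at'],1),round(q['p'],2),np.round(atz(p,q['at'],z),4))
im=cv2.imread('pics/top0.png');cv2.imwrite('pics/top0c.png',cv2.resize(im[140:290,200:400],None,fx=4,fy=4,interpolation=cv2.INTER_CUBIC))
```

```text
plate [297.3 238.4] 0.64 [0.5704 0.1926 0.024 ]
socket_top [291.6 225.3] 0.76 [0.5619 0.2214 0.088 ]
jig [358.9 220.5] 0.78 [ 0.5275 -0.0485  0.    ]
mouth [335.7 224.3] 0.72 [0.5382 0.0551 0.027 ]
keeper [343.1 205.5] 0.75 [ 0.5867 -0.0339  0.04  ]
stop [392.  197.6] 0.65 [ 0.5158 -0.2135  0.027 ]
board [282.2 256.8] 0.57 [0.5579 0.2661 0.    ]
nut [243.3 265.5] 0.7 [0.5796 0.3901 0.024 ]
bolt [296.4 202.5] 0.64 [0.7344 0.0431 0.024 ]
```

View pics/top0c.png

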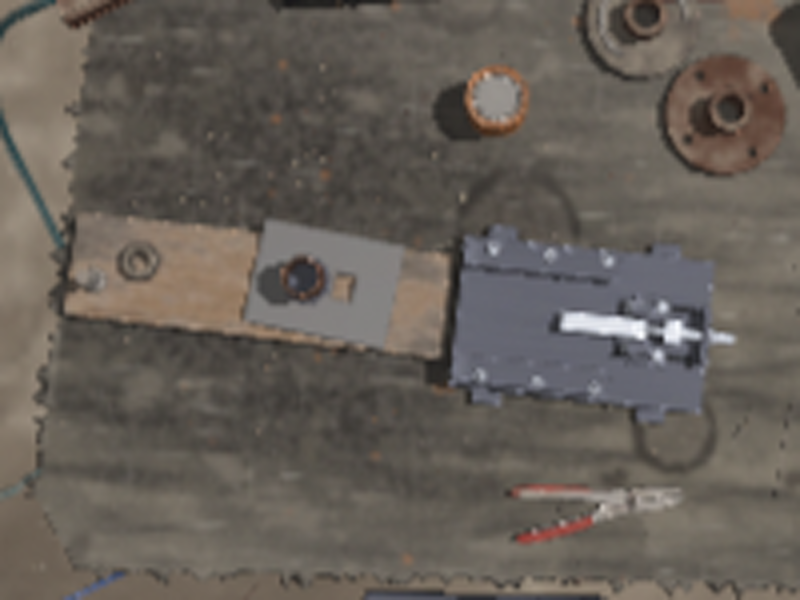

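View pics/scene0.png

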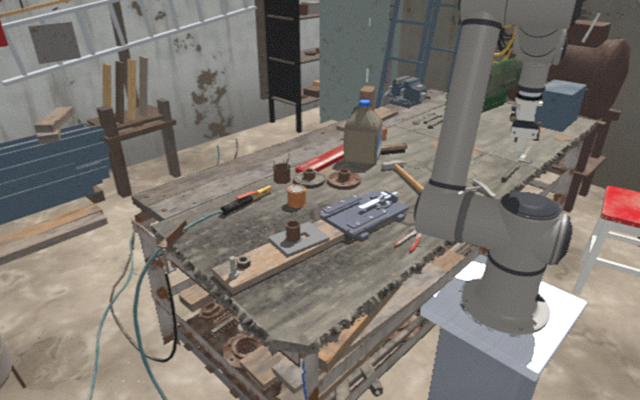

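The top crop shows the plate with its socket at (302,278), the jig mouth at about x=457, and the plate turned about 5° from the jig. I'll move above the plate for a closer look.

carry_out([
  [[0,0,0],-0.17,1],
  [[0,0,0],-0.17,1],
  [[0,0,0],-0.17,1],
  [[0,0,0],-0.17,1],
  [[0,0,0],-0.17,1],
  [[0,0,0],-0.17,1],
  [[0.0554,0.021,0],0,1],
  [[0.0554,0.021,0],0,1],
  [[0.0554,0.021,0],0,1],
  [[0.0554,0.021,0],0,1],
  [[0.0554,0.021,0],0,1],
  [[0.0554,0.021,0],0,1],
  [[0.0554,0.021,0],0,1],
  [[0.0554,0.021,0],0,1],
  [[0.0554,0.021,0],0,1],
  [[0.0554,0.021,0],0,1],
  [[0.0554,0.021,0],0,1],
  [[0.0554,0.021,0],0,1],
])

```text
time: 3.35
tool_pos: [0.5482, 0.1602, 0.2438]
tool_rot: [3.141, 0.0, 1.461]
contact_force: [1.3, -0.9, -0.8]
opening: 0.0916
grip_force: 0.0
```

Run:
```python
from h import *
s=robot.observe();p=robot.read_camera('wrist');wristview(p,s);save(p,'w1')
print(s['tool_pos'],s['tool_rot'],p['fx'],np.round(p['T_tool_cam'],3))
zz={'plate':.024,'socket_top':.088,'jig':0,'mouth':.027,'keeper':.04,'stop':.027,'board':0}
for n,z in zz.items():
    for q in robot.tip_of(p,n)[:1]: print(n,np.round(q['at'],1),round(q['p'],2),np.round(atz(p,q['at'],z),4))
```

```text
[0.54819629 0.16023722 0.24379139] [3.14103742e+00 1.59464015e-04 1.46099520e+00] 355.8759599688293 [[ 0.     0.967  0.255  0.069]
 [ 1.     0.    -0.001  0.001]
 [-0.001  0.255 -0.967 -0.14 ]
 [ 0.     0.     0.     1.   ]]
plate [337.2 135.2] 0.71 [0.5678 0.1956 0.024 ]
socket_top [325.6  66.7] 0.75 [0.5621 0.2554 0.088 ]
jig [328.2 338.3] 0.77 [ 0.5323 -0.0548  0.    ]
board [325.5  67. ] 0.75 [0.5635 0.2631 0.    ]
```

View pics/w1.png

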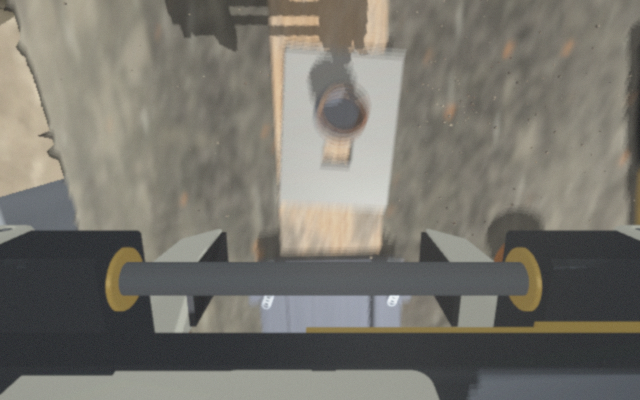

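The wrist view shows the plate with corners near (287,48), (405,50), (390,208) and (280,205). The socket top is near (342,108), and the jig mouth is at row ~257.

Run:
```python
from h import *
from numpy import arctan2 as at
def rep(p,C,sock,z):
    X=[atz(p,c,.034)[:2] for c in C]   # BL,BR(back) , FR, FL
    X=np.array(X);f=(X[2]+X[3])/2;b=(X[0]+X[1])/2
    print('centre',X.mean(0),'len',np.linalg.norm(f-b),'wid',np.linalg.norm(X[0]-X[1]),np.linalg.norm(X[2]-X[3]),'yaw',at(*(f-b)[::-1]),[at(*(X[j]-X[i])[::-1]) for i,j in((0,3),(1,2))],'front',f)
    print('sock',atz(p,sock,.088)[:2])
s=robot.observe();p=robot.read_camera('wrist');wristview(p,s)
rep(p,[(287,48),(405,50),(390,208),(280,205)],(342,108),0)
print('mouth',[atz(p,u,.027)[:2] for u in((275,258),(405,262))])
t=robot.read_camera('top');f=lambda x,y:(200+(x+.5)/4-.5,140+(y+.5)/4-.5)
rep(t,[f(245,320),f(265,220),f(402,245),f(387,347)],f(302,278),0)
for n,a,b,z in(('jtop',(465,235),(712,262),.046),('jbot',(452,384),(700,412),.046),('board',(75,212),(455,252),.024),('boardb',(65,316),(445,357),.024),('catch',(558,321),(735,339),.05)):
    A,B=atz(t,f(*a),z)[:2],atz(t,f(*b),z)[:2];print(n,A,B,at(*(B-A)[::-1]))
```

```text
centre [0.56973202 0.19590969] len 0.15090737308326332 wid 0.10836512342163407 0.11292628437461924 yaw -1.74078612857375 [np.float64(-1.7561250149623633), np.float64(-1.7255764181368103)] front [0.55696735 0.12154356]
sock [0.5709437  0.21946212]
mouth [array([0.48601832, 0.06868735]), array([0.62636175, 0.04813043])]
centre [0.56678876 0.19213582] len 0.14937435787680747 wid 0.10733475181957028 0.10836734343475961 yaw -1.730636892003473 [np.float64(-1.7337209710121773), np.float64(-1.727456095760237)] front [0.55490148 0.11840071]
sock [0.56733514 0.21099933]
jtop [0.61970243 0.04597904] [ 0.59767556 -0.21282767] -1.6557010562911219
jbot [0.46406682 0.05574203] [ 0.44148444 -0.20170742] -1.6582881601293065
board [0.63633219 0.46050939] [0.60359297 0.05605955] -1.651567744616787
boardb [0.52572586 0.4656986 ] [0.4924071  0.06385603] -1.6535220478418917
catch [ 0.53187696 -0.05274832] [ 0.51770273 -0.23674156] -1.647681139895973
```

carry_out([
  [[0,0,0],0.054,1],
  [[0.0284,0.007,0],0,1],
  [[0.0284,0.007,0],0,1],
  [[0,0,0.04],0,1],
  [[0,0,0.03],0,1],
  [[0,0,0],0,1],
])

```text
time: 4.6
tool_pos: [0.5693, 0.2111, 0.1717]
tool_rot: [-3.137, 0.002, 1.406]
contact_force: [0.7, 0.7, 0.7]
opening: 0.0921
grip_force: 0.0
```

Run:
```python
from h import *
s=robot.observe();p=robot.read_camera('wrist');wristview(p,s);save(p,'w2')
print(s['tool_pos'],s['tool_rot'])
for n,z in {'plate':.024,'socket_top':.088,'mouth':.027}.items():
    for q in robot.tip_of(p,n)[:1]: print(n,np.round(q['at'],1),round(q['p'],2),np.round(atz(p,q['at'],z),4))
```

```text
[0.56925519 0.21107619 0.17168187] [-3.13692359e+00  2.05669341e-03  1.40583715e+00]
plate [321.9 206.2] 0.61 [0.5662 0.1956 0.024 ]
```

View pics/w2.png

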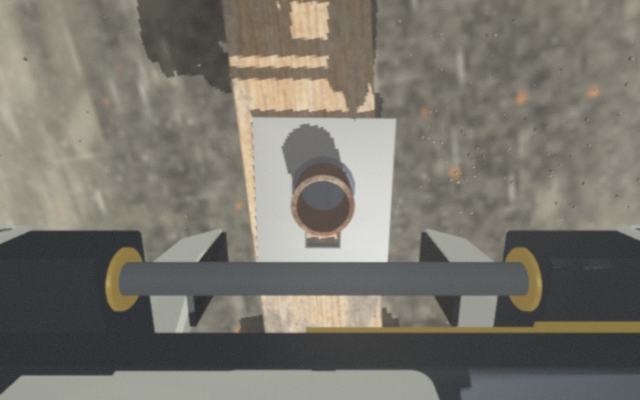

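The socket's rim is at (323,207), central between the fingers. The back corners are near (253,118) and (396,120).

Run:
```python
from h import *
s=robot.observe();p=robot.read_camera('wrist');wristview(p,s)
print('sock',atz(p,(323,207),.088)); B=[atz(p,u,.034)[:2] for u in((253,118),(396,120),(388,260),(260,260))]
print(B,[np.arctan2(*(B[j]-B[i])[::-1]) for i,j in((0,3),(1,2))],np.arctan2(*(B[1]-B[0])[::-1])-np.pi/2)
```

```text
sock [0.57323637 0.21335461 0.088     ]
[array([0.52911526, 0.27740657]), array([0.6382409 , 0.25773885]), array([0.61817152, 0.14155934]), array([0.50963482, 0.15977447])] [np.float64(-1.7349116277672831), np.float64(-1.741852714454767)] -1.749112140440149
```

carry_out([
  [[0.003,0.0033,0.03],0,1],
  [[0,0,0.03],0,1],
  [[0,0,0.03],0,1],
  [[0,0,0.011],0,1],
  [[0,0,0],0,1],
  [[0,0,0],0,0],
  [[0,0,0],0,0],
  [[0,0,0],0,0],
  [[0,0,0],0,0],
  [[0,0,0],0,0],
  [[0,0,0],0,0],
  [[0,0,0],0,0],
  [[0,0,0],0,0],
], newtons=50)

```text
time: 6.48
tool_pos: [0.5729, 0.2147, 0.0726]
tool_rot: [-3.139, 0.001, 1.407]
contact_force: [-6.0, 0.9, 2.6]
opening: 0.0414
grip_force: 50.0
```

carry_out([
  [[0,0,-0.003],0,0],
  [[0,0,-0.004],0,0],
  [[0,0,0],-0.042,0],
  [[0,0,0],-0.042,0],
  [[0,0,0],0,0],
])

```text
time: 7.1
tool_pos: [0.5741, 0.2143, 0.0792]
tool_rot: [-3.141, 0.0, 1.49]
contact_force: [-0.5, 0.2, -8.5]
opening: 0.0414
grip_force: 50.0
```

Run:
```python
from h import *
s=robot.observe();print(s['tool_pos'],s['tool_rot'],s['contact_force'],s['torque'])
p=robot.read_camera('top')
c=cv2.resize(cv2.cvtColor(p['pixels'],cv2.COLOR_RGB2BGR)[170:250,240:400],None,fx=5,fy=5,interpolation=cv2.INTER_CUBIC)
q=robot.read_camera('scene')
d=cv2.resize(cv2.cvtColor(q['pixels'],cv2.COLOR_RGB2BGR)[180:270,260:420],(800,450)) [:200+250]
cv2.imwrite('pics/t3.png',np.vstack([c[:,:],d[:200]])[:600])
save(q,'s3');save(p,'top3')
```

```text
[0.57412241 0.21429369 0.07920398] [-3.14074447e+00  3.88188152e-04  1.49027305e+00] [-0.50167599  0.1807989  -8.46212834] [ 0.16823999 -0.10382616  0.0624713 ]
```

View pics/t3.png

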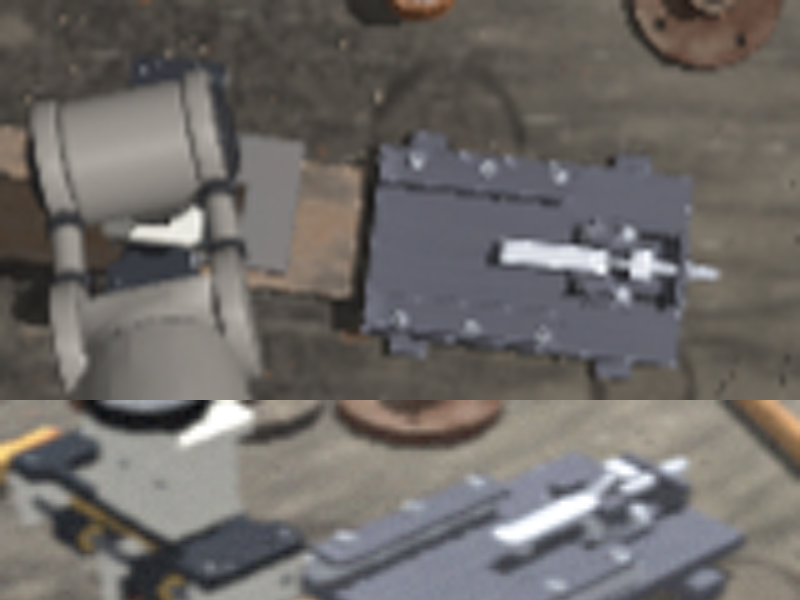

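The plate hangs clear. Its front edge runs (303,142)–(288,272) in the crop, about parallel to the mouth (378,145)–(362,333), and it is offset towards the top of the picture.

Run:
```python
from h import *
p=robot.read_camera('top');f=lambda x,y:(240+(x+.5)/5-.5,170+(y+.5)/5-.5)
A,B=[atz(p,f(*u),.041)[:2] for u in((303,142),(288,272))];print('front',A,B,(A+B)/2,np.linalg.norm(A-B))
# screws pairs on keepers z .05
for a,b in(((418,160),(402,318)),((489,168),(473,326)),((560,175),(544,335))):
    a,b=[atz(p,f(*u),.049)[:2] for u in(a,b)];print('screw',(a+b)/2)
a,b=[atz(p,f(*u),.044)[:2] for u in((378,145),(362,333))];print('mouth',a,b,(a+b)/2)
```

```text
front [0.62018074 0.11182483] [0.51083932 0.12129962] [0.56551003 0.11656223] 0.1097511556434526
screw [0.54069781 0.02025261]
screw [ 0.53548912 -0.03894038]
screw [ 0.53029098 -0.09808945]
mouth [0.61888947 0.04877856] [0.46164715 0.05828257] [0.54026831 0.05353057]
```

carry_out([
  [[-0.008,-0.009,0],0.007,0],
  [[-0.01,-0.009,0],0,0],
  [[-0.014,0,0],0,0],
  [[-0.014,0,0],0,0],
  [[-0.008,0,0],0,0],
  [[0,0,0],0,0],
])

```text
time: 8.0
tool_pos: [0.552, 0.1613, 0.0798]
tool_rot: [3.141, 0.0, 1.482]
contact_force: [-0.3, 0.4, -8.2]
opening: 0.0415
grip_force: 50.0
```

Run:
```python
from h import *
s=robot.observe();print(s['tool_pos'],s['tool_rot'],s['contact_force'],s['torque'])
p=robot.read_camera('top')
c=cv2.resize(cv2.cvtColor(p['pixels'],cv2.COLOR_RGB2BGR)[180:240,280:380],None,fx=8,fy=8,interpolation=cv2.INTER_CUBIC)
cv2.imwrite('pics/t4.png',c)
```

```text
[0.55197608 0.16134116 0.07976012] [3.14142480e+00 4.84063547e-06 1.48236546e+00] [-0.27030905  0.43376768 -8.20988414] [ 0.03525059 -0.13359875 -0.06502408]
```

View pics/t4.png

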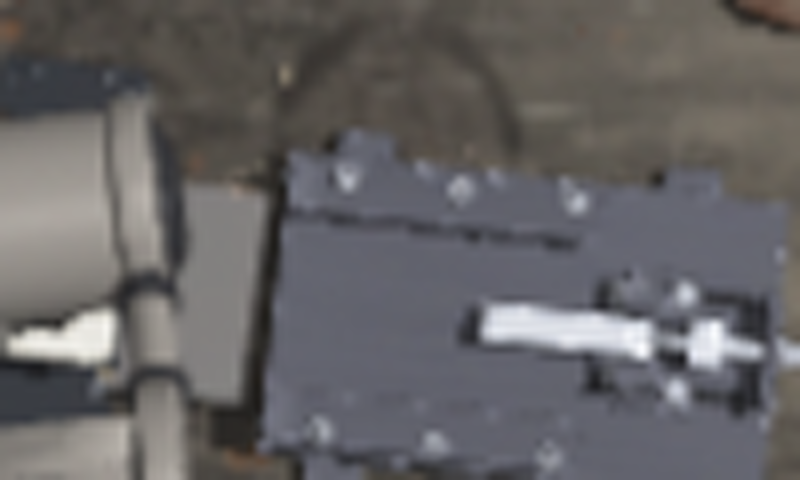

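The plate's front edge (268,188)–(243,405) is about 5 mm short of the mouth and centred within 1 mm. I'll move it over the step.

carry_out([
  [[-0.005,0,0],0,0],
  [[-0.005,0,0],0,0],
  [[-0.005,0,0],0,0],
  [[0,0,0.001],0,0],
  [[0,0,0.001],0,0],
  [[0,0,0],0,0],
])

```text
time: 8.8
tool_pos: [0.5503, 0.1473, 0.0775]
tool_rot: [-3.141, 0.0, 1.484]
contact_force: [0.6, 0.0, -7.5]
opening: 0.0415
grip_force: 50.0
```

carry_out([
  [[-0.005,0,0.0005],0,0],
  [[-0.005,0,0],0,0],
  [[-0.005,0,0],0,0],
  [[-0.005,0,0],0,0],
  [[0,0,0],0,0],
])

```text
time: 9.43
tool_pos: [0.5488, 0.1267, 0.0773]
tool_rot: [3.141, 0.0, 1.483]
contact_force: [1.1, -0.6, -7.8]
opening: 0.0419
grip_force: 50.0
```

carry_out([
  [[-0.004,0,0.0005],0,0],
  [[-0.004,0,0.0005],0,0],
  [[-0.004,0,0.0005],0,0],
  [[-0.004,0,0],0,0],
  [[-0.004,0,0],0,0],
  [[0,0,0],0,0],
])

```text
time: 10.18
tool_pos: [0.547, 0.1068, 0.0757]
tool_rot: [3.141, 0.001, 1.484]
contact_force: [1.3, -1.0, -6.4]
opening: 0.0416
grip_force: 50.0
```

carry_out([
  [[-0.005,0,0.0004],0,0],
  [[-0.005,0,0],0,0],
  [[-0.005,0,0],0,0],
  [[-0.005,0,0],0,0],
  [[-0.005,0,0],0,0],
  [[0,0,0],0,0],
])

```text
time: 10.92
tool_pos: [0.5451, 0.0818, 0.0756]
tool_rot: [3.141, 0.001, 1.484]
contact_force: [2.3, 0.8, -1.5]
opening: 0.0416
grip_force: 50.0
```

carry_out([
  [[-0.005,0,0],0,0],
  [[-0.005,0,0],0,0],
  [[-0.005,0,0],0,0],
  [[-0.005,0,0],0,0],
  [[-0.005,0,0],0,0],
  [[0,0,0],0,0],
])

```text
time: 11.68
tool_pos: [0.543, 0.0573, 0.0757]
tool_rot: [3.141, 0.0, 1.484]
contact_force: [3.5, 1.5, 1.2]
opening: 0.0414
grip_force: 50.0
```

carry_out([
  [[-0.004,0.0005,0],0,0],
  [[-0.004,0.0005,0],0,0],
  [[-0.004,0,0],0,0],
  [[-0.004,0,0],0,0],
  [[0,0,0],0,0],
])

```text
time: 12.3
tool_pos: [0.5419, 0.0416, 0.0756]
tool_rot: [-3.141, 0.0, 1.484]
contact_force: [-0.9, 3.8, 4.6]
opening: 0.0417
grip_force: 50.0
```

carry_out([
  [[-0.003,0,-0.0006],0,0],
  [[-0.003,0,0],0,0],
  [[-0.003,0,0],0,0],
  [[-0.003,0,0],0,0],
  [[-0.003,0,0],0,0],
  [[0,0,0],0,0],
])

```text
time: 13.05
tool_pos: [0.5403, 0.027, 0.0756]
tool_rot: [-3.14, -0.001, 1.484]
contact_force: [-1.2, 6.6, 0.9]
opening: 0.0417
grip_force: 50.0
```

carry_out([
  [[-0.003,0,0],0,0],
  [[-0.003,0,0],0,0],
  [[-0.003,0,0],0,0],
  [[-0.003,0,0],0,0],
  [[-0.003,0,0],0,0],
  [[0,0,0],0,0],
])

```text
time: 13.8
tool_pos: [0.5387, 0.0123, 0.0756]
tool_rot: [-3.14, -0.001, 1.485]
contact_force: [-1.1, 7.3, 0.9]
opening: 0.0417
grip_force: 50.0
```

carry_out([
  [[-0.003,0,0],0,0],
  [[-0.003,0,0],0,0],
  [[-0.003,0,0],0,0],
  [[-0.003,0,0],0,0],
  [[0,0,0],0,0],
])

```text
time: 14.42
tool_pos: [0.5375, 0.0006, 0.0756]
tool_rot: [-3.139, -0.001, 1.485]
contact_force: [-1.7, 8.3, 2.0]
opening: 0.0418
grip_force: 50.0
```

Run:
```python
from h import *
s=robot.observe();print(s['contact_force'],s['torque'])
p=robot.read_camera('top');q=robot.read_camera('wrist')
g=lambda p,r:cv2.cvtColor(p['pixels'],cv2.COLOR_RGB2BGR)[r]
a=cv2.resize(g(p,np.s_[180:240,300:400]),(500,300),interpolation=cv2.INTER_CUBIC);b=cv2.resize(g(q,np.s_[:,:]),(480,300))
cv2.imwrite('pics/t5.png',np.vstack([a[:,:480],b]))
```

```text
[-1.69690114  8.34471085  2.04585367] [1.35610002 0.22638898 0.50778844]
```

View pics/t5.png

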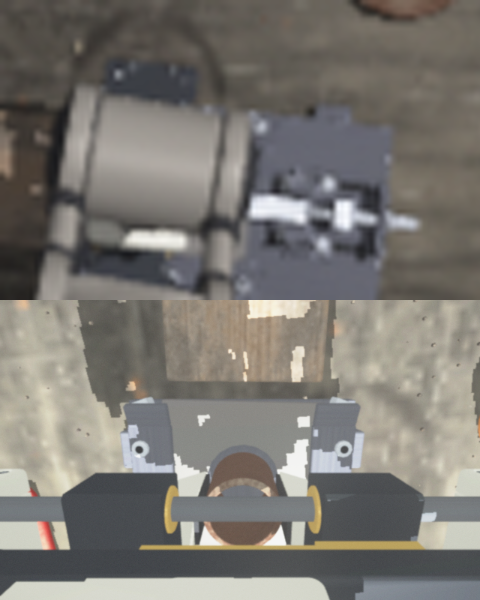

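The plate lies between the keepers, and the wrist view shows the socket held centrally. Creeping on.

carry_out([
  [[-0.0015,0,0],0,0],
  [[-0.0015,0,0],0,0],
  [[-0.0015,0,0],0,0],
  [[-0.0015,0,0],0,0],
  [[-0.0015,0,0],0,0],
  [[0,0,0],0,0],
])

```text
time: 15.28
tool_pos: [0.5368, -0.0065, 0.0756]
tool_rot: [-3.139, -0.001, 1.485]
contact_force: [-1.7, 10.8, 2.0]
opening: 0.0416
grip_force: 50.0
```

carry_out([
  [[-0.001,0,-0.0004],0,0],
  [[-0.001,0,0],0,0],
  [[-0.001,0,0],0,0],
  [[-0.001,0,0],0,0],
  [[0,0,0],0,0],
])

```text
time: 15.9
tool_pos: [0.5364, -0.0107, 0.0756]
tool_rot: [-3.139, -0.001, 1.486]
contact_force: [-1.4, 9.1, -1.5]
opening: 0.0418
grip_force: 50.0
```

carry_out([
  [[-0.001,0,0],0,0],
  [[-0.001,0,0],0,0],
  [[-0.001,0,0],0,0],
  [[-0.001,0,0],0,0],
  [[-0.001,0,0],0,0],
  [[0,0,0],0,0],
])

```text
time: 16.65
tool_pos: [0.5359, -0.0157, 0.0756]
tool_rot: [-3.139, -0.001, 1.486]
contact_force: [-1.7, 8.8, -0.2]
opening: 0.0414
grip_force: 50.0
```

carry_out([
  [[-0.001,0,0],0,0],
  [[-0.001,0,0],0,0],
  [[-0.001,0,0],0,0],
  [[-0.001,0,0],0,0],
  [[0,0,0],0,0],
])

```text
time: 17.27
tool_pos: [0.5356, -0.0197, 0.0756]
tool_rot: [-3.139, -0.001, 1.485]
contact_force: [-0.8, 8.0, -0.7]
opening: 0.0413
grip_force: 50.0
```

carry_out([
  [[-0.0008,0,0],0,0],
  [[-0.0008,0,0],0,0],
  [[-0.0008,0,0],0,0],
  [[-0.0008,0,0],0,0],
  [[0,0,0],0,0],
])

```text
time: 17.9
tool_pos: [0.5352, -0.0231, 0.0756]
tool_rot: [-3.138, -0.001, 1.486]
contact_force: [-1.0, 8.4, -0.3]
opening: 0.0417
grip_force: 50.0
```

carry_out([
  [[-0.0008,0,0],0,0],
  [[-0.0008,0,0],0,0],
  [[-0.0008,0,0],0,0],
  [[-0.0008,0,0],0,0],
  [[0,0,0],0,0],
])

```text
time: 18.52
tool_pos: [0.5351, -0.0243, 0.0757]
tool_rot: [-3.139, -0.004, 1.485]
contact_force: [0.6, 17.4, -0.2]
opening: 0.0416
grip_force: 50.0
```

Seated against the stop at 17 N in all. Now I'll back off and tug.

carry_out([
  [[0,0,0],0,0],
  [[0.0008,0,0],0,0],
  [[0.0008,0,0],0,0],
  [[0.0008,0,0],0,0],
  [[0,0,0],0,0],
])

```text
time: 19.15
tool_pos: [0.5351, -0.0241, 0.0756]
tool_rot: [-3.138, -0.0, 1.486]
contact_force: [-1.6, 7.6, 0.5]
opening: 0.0417
grip_force: 50.0
```

carry_out([
  [[0.0008,0,0],0,0],
  [[0.0008,0,0],0,0],
  [[0.0008,0,0],0,0],
  [[0,0,0],0,0],
])

```text
time: 19.65
tool_pos: [0.5352, -0.0239, 0.0756]
tool_rot: [-3.138, 0.003, 1.485]
contact_force: [-4.3, -5.4, -2.6]
opening: 0.0417
grip_force: 50.0
```

carry_out([
  [[0.0008,0,0],0,0],
  [[0.0008,0,0],0,0],
  [[0,0,0],0,0],
])

```text
time: 20.02
tool_pos: [0.5353, -0.023, 0.0757]
tool_rot: [-3.138, 0.004, 1.485]
contact_force: [-6.4, -9.0, -1.9]
opening: 0.0415
grip_force: 50.0
```

carry_out([
  [[0.0006,-0.0004,0],0,0],
  [[0.0006,-0.0003,0],0,0],
  [[0,0,0],0,0],
])

```text
time: 20.4
tool_pos: [0.5354, -0.0223, 0.0758]
tool_rot: [-3.14, 0.004, 1.485]
contact_force: [-3.8, -11.1, -3.0]
opening: 0.0415
grip_force: 50.0
```

carry_out([
  [[0.0005,-0.0003,0],0,0],
  [[0.0005,-0.0002,0],0,0],
  [[0,0,0],0,0],
])

```text
time: 20.78
tool_pos: [0.5353, -0.0221, 0.0758]
tool_rot: [-3.141, 0.006, 1.485]
contact_force: [-3.2, -14.7, -4.3]
opening: 0.0415
grip_force: 50.0
```

The catch holds: the tug force rises to 14.7 N with no further travel after about 2 mm of play. I'll relax and release.

carry_out([
  [[0,0,0],0,0],
  [[-0.001,0.0003,0],0,0],
  [[-0.001,0.0002,0],0,0],
  [[-0.0008,0,0],0,0],
  [[0,0,0],0,0],
])

```text
time: 21.4
tool_pos: [0.5353, -0.0223, 0.0757]
tool_rot: [-3.14, 0.002, 1.484]
contact_force: [-2.9, -6.4, -5.1]
opening: 0.0413
grip_force: 50.0
```

carry_out([
  [[-0.0008,0.0003,0.0003],0,0],
  [[-0.0006,0.0002,0],0,0],
  [[0,0,0],0,0],
  [[0,0,0],0,0.8],
  [[0,0,0],0,0.8],
  [[0,0,0],0,0.8],
  [[0,0,0],0,0.8],
  [[0,0,0],0,0.8],
])

```text
time: 22.4
tool_pos: [0.5366, -0.0227, 0.0761]
tool_rot: [3.141, 0.0, 1.484]
contact_force: [-0.5, -0.1, -0.2]
opening: 0.073
grip_force: 0.0
```

carry_out([
  [[0,0,-0.02],0,0.8],
  [[0,0,-0.04],0,0.8],
  [[0,0,-0.05],0,0.8],
  [[0,0,-0.05],0,0.8],
  [[0.06,0,0],0,0.8],
  [[0.06,0,0],0,0.8],
  [[0.06,0,0],0,0.8],
  [[0.06,0,0],0,0.8],
  [[0,0,0],0,0.8],
])

```text
time: 23.52
tool_pos: [0.5567, 0.2204, 0.2355]
tool_rot: [-3.141, -0.001, 1.489]
contact_force: [0.3, 0.1, -0.4]
opening: 0.0733
grip_force: 0.0
```

Run:
```python
from h import *
s=robot.observe();print(s['tool_pos'],s['contact_force'])
p=robot.read_camera('top');q=robot.read_camera('scene')
g=lambda p,r:cv2.resize(cv2.cvtColor(p['pixels'],cv2.COLOR_RGB2BGR)[r],(700,300),interpolation=cv2.INTER_CUBIC)
cv2.imwrite('pics/t6.png',np.vstack([g(p,np.s_[190:250,280:420]),g(q,np.s_[180:240,290:430])]))
```

```text
[0.55667798 0.22035822 0.23550671] [ 0.31056987  0.08976357 -0.35490312]
```

View pics/t6.png

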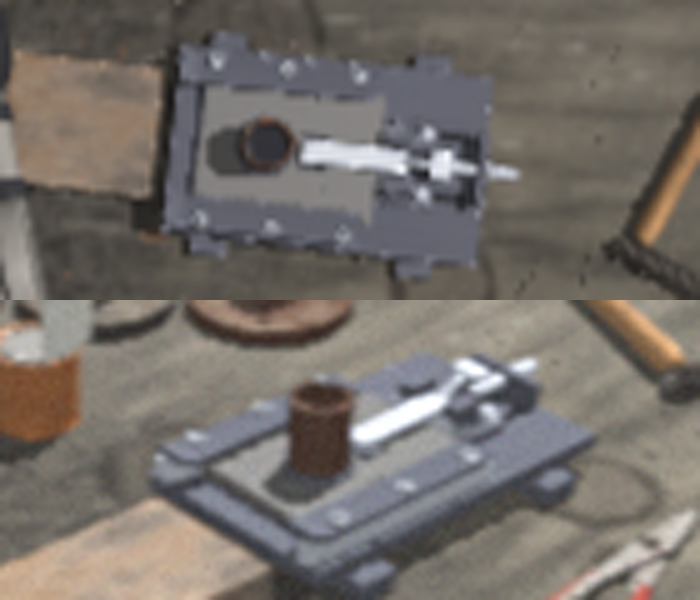

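The plate lies flat in the jig, its front edge at the stop cheeks (x≈383) with the catch arm lying over the slot, and the gripper is clear.

```bash
python3 -c "
from cell import robot
print(robot.hand_in())"
```

```text
the job is handed in; nothing more can be done
None
```

I slid the plate home in the jig and the catch held against a tug of nearly 15 N in all (the brief says 8 to 12 N); it is released, and the job was handed in at about 24 s with no verdict shown.

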